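# Clear the treat canister and put the chew bone in the tilt-out bin

### The job

Put the dog's chew bone away in the tilt-out bin. The treat canister stands in the bin's way, so first lift it over to the middle of the round cork mat and leave it standing there; only then tilt the bin out, lay or drop the bone inside, and close the bin fully. Keep the canister upright throughout, and leave the flashlight, the carabiner and the blue bowl where they are.

Things in the scene. Friction and masses are not known exactly. Their poses are not given: they have to be found in the camera images.
- unit: black melamine housing of the tilt-out bin, fixed to the work surface: 138 deep (x) x 276 wide (y) x 130 high. Origin: 0 height, mid-width; the housing spans x -63..+75 and the closed bin's front panel x -75..-63. Its -x axis points out of the front, the way the bin tilts out; z up
- bin (a joint): tilt angle of the bin in rad: 0 closed, 0.85 fully tilted out (end stop). It turns about a level hinge along the foot of the front panel; the panel's top swings out (to the unit's -x) and down. A stiff hinge (about 2 to 4 N at the bar): it stays where it is left
- bin_hinge (a point): point on the bin's hinge axis, mid-width, 12 mm above the work surface, in the middle of the 12 mm thick white front panel. Axes turn with the bin: at joint 0 they are parallel to the unit's; the axis of turning is y
- bin_handle (a point): middle of the bin's grip: a level round steel bar 10 mm in diameter along y, 110 mm between its two posts, standing up in the plane of the panel, 160 mm from the hinge (172 mm above the work surface when closed). The white panel's top edge is 35 mm below it, and behind it is free space above the 130 mm high housing
- bin_in (a point): middle of the bin's inner floor; z runs from the floor up along the panel. Inside 73 (x) x 228 mm (y); panel rises 125 mm, back wall (at x +37) 65 mm, sides 65 to 90 mm. Tilted out fully, the free mouth is about 90 mm wide, from the housing's front edge to the panel's top edge (then about 95 mm above the work surface), centred about 48 mm in front of the hinge
- canister: stainless steel treat canister with a fixed lid, 86 mm diameter, 100 mm high, with a rigid arch handle standing up from the lid; about 0.35 kg. Origin: centre of its underside; z up through the lid; the arch runs along its y
- canister_handle (a point): middle of the canister's arch handle: a level 8 mm round dark steel bar along the canister's y, straight for 48 mm, 146 mm above the underside and 42 mm clear above the lid
- mat: round cork mat lying fixed on the work surface, 140 mm diameter, 4 mm thick. Origin: centre of its underside
- bone: coral hard silicone chew bone lying flat: 136 mm long (along its x), 64 mm wide over the end lobes, 36 mm high; the round shaft between the lobes is 24 mm in diameter, its axis 18 mm above the underside; about 0.12 kg. Origin: centre of its underside
- flashlight: bystander: white plastic flashlight lying down, 150 mm long (x), head 44 mm in diameter at +x. Origin: below its middle, on the work surface
- carabiner: bystander: aluminium carabiner lying flat, about 98 x 64 mm, 10 mm thick. Origin: about its middle, on the work surface
- bowl: bystander: blue dog bowl, 150 mm diameter, 50 mm high. Origin: centre of its underside
Mind the look-alikes: they are no part of the job. What is shaped like the bone but black or turquoise is not meant.

How it is judged:
On the way, in this order (a step that is already met when the one before it is completed fails the run):
1. the canister is lifted clear of the work surface (height (world z) of canister above 0.025 m), for 0.1 s.
2. the canister stands released on the middle of the cork mat, the bin still closed (horizontal distance between canister and mat below 0.03 m and height (world z) of canister below 0.012 m and angle between canister's own z axis and vertical below 0.12 rad and contact force between the fingers and canister below 0.1 N and value of joint bin below 0.1 rad), for 0.2 s.
3. the bin is tilted out (value of joint bin above 0.4 rad), for 0.2 s.
4. the bone lies in the bin, let go (x of bone in the frame of bin_in between -0.06 and 0.06 m and y of bone in the frame of bin_in between -0.115 and 0.115 m and z of bone in the frame of bin_in between -0.01 and 0.075 m and contact force between the fingers and bone below 0.1 N), for 0.2 s.
At the end, for the whole second after the job is handed in: The bin is closed (joint under 0.05 rad) with the bone inside it and at rest; the canister stands upright (within 0.12 rad), released and at rest on the cork mat, its axis within 30 mm of the mat's centre; flashlight, carabiner and bowl within 30 mm of where they were (all of step 4 and horizontal distance between canister and mat below 0.03 m and height (world z) of canister below 0.012 m and angle between canister's own z axis and vertical below 0.12 rad and contact force between the fingers and canister below 0.1 N and value of joint bin below 0.05 rad and linear speed of canister below 0.02 m/s and linear speed of bone below 0.03 m/s); the robot touches nothing.
It fails at once if the bin is tilted out while the canister is not yet on the mat (value of joint bin above 0.15 rad and horizontal distance between canister and mat above 0.07 m).
It fails at once if the canister is tipped over (more than 0.6 rad) (angle between canister's own z axis and vertical above 0.6 rad).
It fails at once if the flashlight is moved by more than 30 mm (distance of flashlight from where it was at the start of the episode above 0.03 m).
It fails at once if the carabiner is moved by more than 30 mm (distance of carabiner from where it was at the start of the episode above 0.03 m).
It fails at once if the bowl is moved by more than 30 mm (distance of bowl from where it was at the start of the episode above 0.03 m).
It also fails if it takes over 72 s, if anything falls off the work surface, if the arm or the gripper's body presses on something with over 40 N, if the wrist force passes 120 N, or if a joint passes its speed limit or range.

### The arm

A 6-joint arm with a two-finger parallel gripper is mounted at the origin on the work surface. World frame = base frame: x ahead of the robot, y to its left, z up, the work surface at z = 0. Lengths are in m, angles in rad, forces in N, time in s.
With the tool pointing down it reaches from about 0.375 to 0.825 m from the base axis. Payload 5.5 kg.
Tool frame: the origin (TCP) lies at the very end of the fingers, on their centre line; the grasp point (between the pads) lies 19 mm behind it; z points along the fingers, y is the line along which they close (so a half turn about z gives the same grasp; the last joint's range is limited). The gripper opens to 85 mm and grips with 20 to 120 N. Pads are 22 mm wide; open, the fingers measure 114 mm over their backs; the gripper's body (76 mm by 85 mm) begins 54 mm behind the grasp point. The pads swing forward as they close: fully open they stand 13 mm farther back than shut.
Start: joints at [1.136, 0.314, -0.047, 1.21, 0, 1.571], TCP at [0.253, 0.544, 0.231] pointing down, gripper open.
Joint ranges: [-2.67, 2.67], [-0.69, 1.73], [-1.03, 1.25], [-2.08, 2.16], [-1.42, 1.45], [-3.14, 3.14]. Speed limits (rad/s): [2.39, 2.39, 3.01, 3.14, 3.14, 3.14].

### API

Orientations are given as a 3x3 rotation matrix whose columns are the frame's x, y, z axes.
In Python, from station import move_to, move_l, set_joints, open_gripper, grab, dwell, ik, snapshot, get_calibration, MotionError, job_done, current_time_s, current_joints, current_qvel, current_effort, current_position, current_eef_rot, current_ft_force, current_torque, current_gripper_width, current_grasp_force gives the robot as it stands. The module is installed in compiled form; this text tells all that it offers. Calls block until the motion is done:
- move_to(position, orientation): joint-space move of the TCP to a pose.
- move_l(position, rot=None, velocity=0.15, contact_N=None): straight line of the TCP; rot=None keeps the orientation; velocity is the mean speed in m/s. With contact_N (N) it stops when the force on the tool has changed by that much, and returns True; else False.
- set_joints(angles): joint-space move.
- open_gripper() and grab(effort=None): open the fingers fully, or close them until they stop; effort is the grip in N (None keeps the last).
- dwell(seconds).
- ik(position, orientation): joint angles nearest the present ones, or None.
- snapshot(name): name is "side" or "top" or "wrist"; returns the picture (420x560x3 uint8, blue, green, red); there is no depth.
- get_calibration(name): a dict with "mtx" (3x3 intrinsics, pixels), "xyz" and "orientation" of the camera in the world; the wrist camera has in their place "T_tool_cam" (4x4, takes a point from camera to tool coordinates, whose origin is the TCP and whose axes are the flange's). Camera axes: x right, y down, z forward; pixel columns grow to the right and rows downward; lengths in m; the calibration is good to about 2 mm. The wrist camera is an equidistant fisheye: a pixel r from the principal point sees the ray r / f radians off the axis. A picture is of the moment at which its call begins: read the wrist's pose just before it. get_calibration takes no time and is no camera call.
A pose or a line that the arm cannot do raises MotionError and nothing moves.
- job_done(): hands the job in; it is judged then, once.
Readings, each from a call of its own:
- current_time_s(): time.
- current_joints(): joint angles.
- current_qvel(): joint speeds.
- current_effort(): joint torques, N m.
- current_position(): TCP position.
- current_eef_rot(): TCP orientation.
- current_ft_force(): force on the tool from outside, world axes, zero at the start.
- current_torque(): the same for the moment, N m.
- current_gripper_width(): opening from 0.0 (shut) to 1.0 (fully open).
- current_grasp_force(): force on a finger pad.
Only numpy, scipy, OpenCV 4.12 (cv2) and the standard library are available. Lean on these libraries where they do the work, as an engineer would, in place of code of your own. Each camera call takes 0.05 s, during which the arm holds its last target. There are 200 camera calls.

## Working session

There is one attempt and no reset: what is moved stays moved. The work goes in short steps, each a Python script; the robot and the scene stay as the last script left them, time stands still between calls to the robot, and variables do not carry over. Pictures are saved under pics/ and viewed, at most 10 in all, crops included, and the job is handed in when it is done.

```bash
mkdir -p pics; python3 - <<'E'
from station import *
import cv2
for n in("top","side"):
    cv2.imwrite(f"pics/{n}0.png",cv2.resize(snapshot(n),(800,600),interpolation=cv2.INTER_CUBIC)); print(n,get_calibration(n))
print(get_calibration("wrist"),current_eef_rot())
E
```

```text
top {'mtx': array([[471.03932799,   0.        , 276.33783106],
       [  0.        , 471.03932799, 209.71717   ],
       [  0.        ,   0.        ,   1.        ]]), 'xyz': array([0.2727587 , 0.07602785, 1.28911374]), 'orientation': array([[-0.06954858, -0.97187642,  0.22498717],
       [-0.9975561 ,  0.0692686 , -0.00914761],
       [-0.0066942 , -0.22507353, -0.97431878]])}
side {'mtx': array([[442.33710915,   0.        , 280.73630051],
       [  0.        , 442.33710915, 208.52723342],
       [  0.        ,   0.        ,   1.        ]]), 'xyz': array([1.07996943, 0.9281717 , 1.07977751]), 'orientation': array([[-0.84313888,  0.37790837, -0.38249455],
       [ 0.53734113,  0.56635709, -0.62490332],
       [-0.01952769, -0.73241034, -0.6805834 ]])}
{'mtx': array([[325.1922621 ,   0.        , 279.90313443],
       [  0.        , 325.1922621 , 211.00498892],
       [  0.        ,   0.        ,   1.        ]]), 'T_tool_cam': array([[-4.14161270e-04, -9.57502834e-01, -2.88423562e-01,
         7.37222211e-02],
       [ 9.99999887e-01, -4.64004782e-04,  1.04445941e-04,
        -5.95423299e-04],
       [-2.33837196e-04, -2.88423486e-01,  9.57502918e-01,
        -1.42853069e-01],
       [ 0.00000000e+00,  0.00000000e+00,  0.00000000e+00,
         1.00000000e+00]])} [[-9.06963743e-01  4.21208216e-01 -6.38425376e-04]
 [ 4.21208700e-01  9.06962672e-01 -1.39382987e-03]
 [-8.06460686e-06 -1.53306348e-03 -9.99998825e-01]]
```

View pics/top0.png

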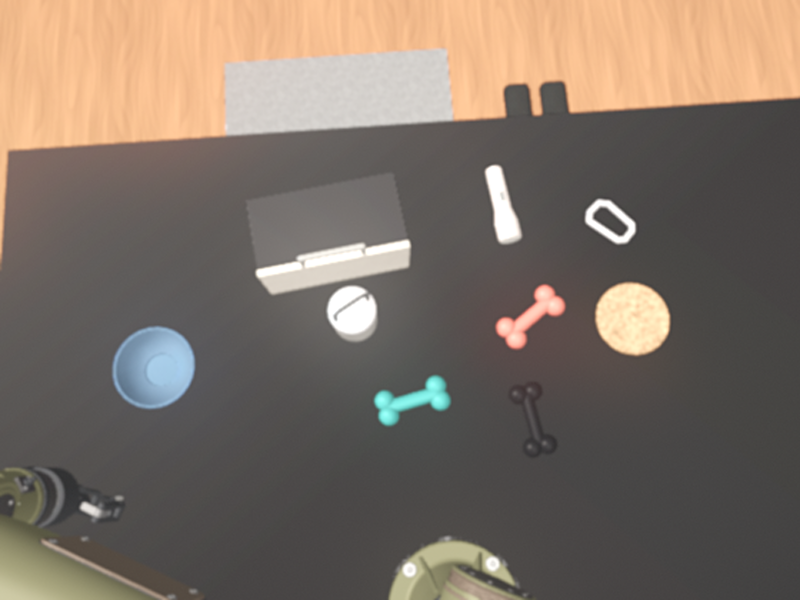

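View pics/side0.png

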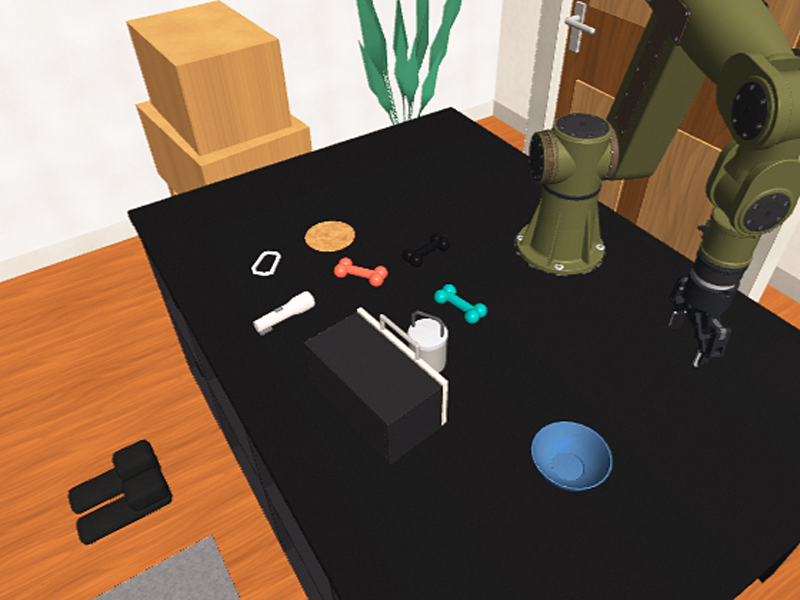

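Top view (800x600 px): the unit's bar is at about (331,255), the canister lid at (352,310), the coral bone at (531,316), the mat at (633,318), the bowl at (154,367), the flashlight at (503,205) and the carabiner at (611,221). I'll enlarge the unit and canister.

```bash
python3 - <<'E'
import cv2,numpy as np
from station import *
im=snapshot("top")
cv2.imwrite("pics/topA.png",cv2.resize(im[110:250,165:305],(600,600)[::1] if 0 else (600,600),interpolation=cv2.INTER_CUBIC))
E
cat > h.py <<'E'
import numpy as np
from station import *
def pix2z(cam,uv,z,scale=1.0):
    c=get_calibration(cam);d=np.linalg.inv(c["mtx"])@[uv[0],uv[1],1]
    d=c["orientation"]@d; o=c["xyz"]; return o+d*(z-o[2])/d[2]
def down(yaw): # tool y along (cos,sin) yaw
    c,s=np.cos(yaw),np.sin(yaw); y=np.array([c,s,0]);z=np.array([0,0,-1.]);return np.c_[np.cross(y,z),y,z]
E
python3 - <<'E'
from h import *
import cv2
im=snapshot("top"); hsv=cv2.cvtColor(im,cv2.COLOR_BGR2HSV)
# coral: hue ~0-8 high sat ; mat: hue 10-22
for nm,lo,hi,z,box in(("bone",(0,100,120),(9,255,255),.018,(190,260,330,410)),("mat",(9,60,120),(25,255,255),.004,(190,260,410,480))):
    m=np.zeros(im.shape[:2],np.uint8);a,b,c,d=box;m[a:b,c:d]=cv2.inRange(hsv,lo,hi)[a:b,c:d]
    v,u=np.nonzero(m);P=np.array([pix2z("top",p,z)[:2] for p in zip(u,v)]);mu=P.mean(0)
    (cx,cy),(w,h),a_=cv2.minAreaRect((P*1000).astype(np.float32))
    e,V=np.linalg.eigh(np.cov(P.T));print(nm,mu,"rect",cx,cy,w,h,a_,"axis",np.arctan2(V[1,1],V[0,1]),len(P))
E
```

```text
bone [ 0.51293498 -0.19399404] rect 515.5186157226562 -193.24386596679688 69.3155746459961 141.4630126953125 35.58363723754883 axis 2.2001438066251513 361
mat [ 0.4995281 -0.3914211] rect 501.0931701660156 -392.4535217285156 144.02169799804688 145.74539184570312 82.2010498046875 axis 2.3171016525778403 1940
```

View pics/topA.png

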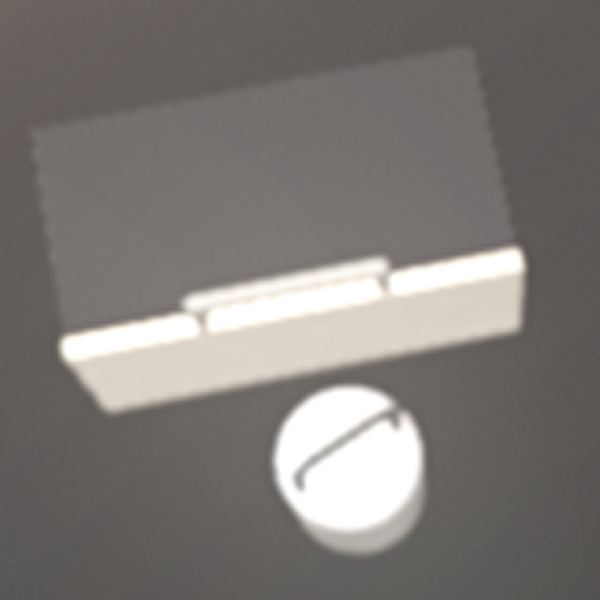

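The crop shows the bar from (190,302) to (385,265), the panel's foot from (108,411) to (522,330), the lid centre at (348,458) and the arch from (299,476) to (402,410).

```bash
python3 - <<'E'
from h import *
def q(x,y,z): return pix2z("top",((x+.5)/600*140-.5+165,(y+.5)/600*140-.5+110),z)[:2]
def rep(n,a,b,z):
    A,B=q(*a,z),q(*b,z);d=B-A;print(n,((A+B)/2).round(4),"len",np.hypot(*d).round(4),"yaw",np.arctan2(d[1],d[0]).round(3));return (A+B)/2
rep("bar",(188,302),(388,265),.172)
rep("foot",(108,411),(522,330),.0)
rep("paneltop",(67,350),(520,260),.137)
rep("housing back",(33,130),(475,48),.130)
print("lid",q(348,458,.1))
rep("arch",(299,476),(402,410),.144)
E
```

```text
bar [0.6247 0.1694] len 0.1173 yaw -1.451
foot [0.6177 0.1685] len 0.2779 yaw -1.442
paneltop [0.6222 0.1692] len 0.274 yaw -1.438
housing back [0.7639 0.1873] len 0.2753 yaw -1.447
lid [0.53505407 0.14476711]
arch [0.5342 0.1402] len 0.0712 yaw -1.056
```

```bash
python3 - <<'E'
from h import *
import cv2
R=down(.515)
p=np.array([.5344,.1418,0])
print(ik(p+[0,0,.24],R))
move_to(p+[0,0,.24],R)
print(move_l(p+[0,0,.128],velocity=.12,contact_N=10),current_position())
grab(60);print(current_gripper_width(),current_grasp_force(),current_time_s())
move_l(p+[0,0,.20],velocity=.1)
print(current_ft_force(),current_grasp_force(),current_gripper_width())
cv2.imwrite("pics/side1.png",snapshot("side")[120:330,200:480].repeat(2,0).repeat(2,1))
E
```

```text
[ 0.25936742  0.22137529 -0.14832013  1.20110091  0.          1.31516375]
False [0.53501588 0.14200962 0.12875811]
0.06685839008457543 58.477551341056824 3.775
[-1.25337591  0.35866746 -3.9925433 ] 58.34938824176788 0.062396888365967663
```

View pics/side1.png

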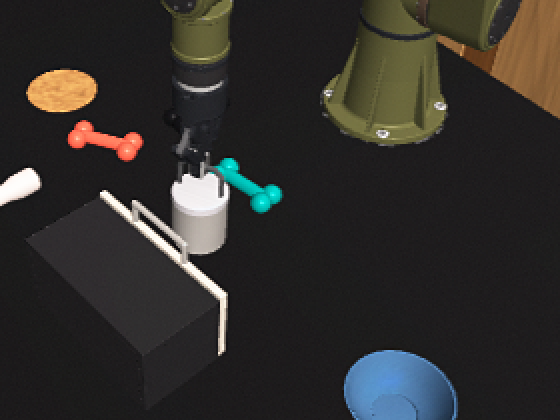

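The canister hangs upright from the gripper, clear of the bin. Next I carry it to the mat.

```bash
python3 - <<'E'
from h import *
import cv2
m=np.array([.500,-.392,0])
move_l([.40,.1,.21],velocity=.15) if 0 else None
move_l(m+[0,0,.20],velocity=.18)
move_l(m+[0,0,.145],velocity=.1)
print(move_l(m+[0,0,.127],velocity=.03,contact_N=4),current_position(),current_ft_force())
open_gripper();dwell(.3)
move_l(m+[0,0,.25],velocity=.15)
print(current_time_s(),current_ft_force())
cv2.imwrite("pics/side2.png",snapshot("side")[80:290,150:430].repeat(2,0).repeat(2,1))
im=snapshot("top");cv2.imwrite("pics/top2.png",cv2.resize(im[150:270,320:480],(800,600),interpolation=cv2.INTER_CUBIC))
E
```

```text
True [ 0.50116784 -0.39189855  0.13200326] [1.94663426 1.21093006 4.50000188]
10.9833 [-0.27847494  0.32188042 -0.37881277]
```

View pics/side2.png

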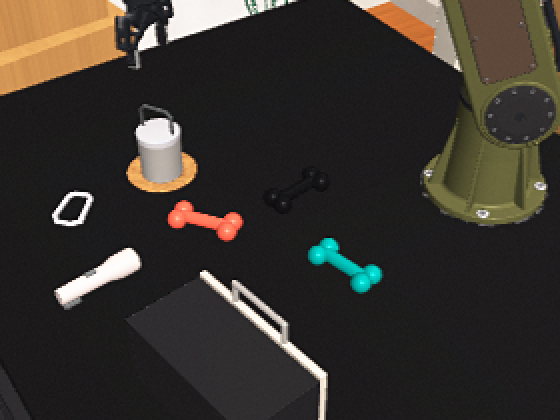

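The canister stands on the middle of the mat, and nothing else has moved. Now I open the bin.

```bash
cat >> h.py <<'E'
H=np.array([.6242,.1693,.012]); U=.126
ux=np.array([np.cos(U),np.sin(U),0]); uz=np.array([0,0,1.])
def binpose(th,k=.6,back=0.):
    f=k*th; z=np.sin(f)*ux-np.cos(f)*uz; y=np.cos(f)*ux+np.sin(f)*uz
    return H+.160*(-np.sin(th)*ux+np.cos(th)*uz)+(.019-back)*z, np.c_[np.cross(y,z),y,z]
def swing(a,b,n=8,v=.08):
    for t in np.linspace(a,b,n+1)[1:]:
        p,R=binpose(t); move_l(p,R,velocity=v)
E
python3 - <<'E'
from h import *
import cv2
for t in(0,.4,.83): print(ik(*binpose(t)))
move_to(*binpose(0,back=.08))
p,R=binpose(0)
print(move_l(p,velocity=.12,contact_N=10),current_position())
grab(40);print(current_gripper_width(),current_grasp_force(),current_ft_force())
swing(0,.83)
print(current_ft_force(),current_position(),binpose(.83)[0],current_gripper_width())
open_gripper();move_l(binpose(.83,back=.09)[0],velocity=.15)
print(current_time_s())
cv2.imwrite("pics/side3.png",snapshot("side")[100:380,150:430].repeat(2,0).repeat(2,1))
E
```

```text
[ 0.26485527  0.43886675 -0.04720721  1.08472236  0.          1.7096516 ]
[ 0.30175169  0.16212342 -0.48869735  0.68353541 -0.04157387  1.74160942]
[ 0.36124902 -0.03023837 -0.91595546  0.19871055 -0.11156897  1.77833874]
False [0.62470325 0.16925414 0.15373105]
0.09501182034237471 39.12594258785248 [-4.75410352 -0.68436278  4.98087919]
[-3.13031355 -5.97317826  2.39539084] [0.51530426 0.15497548 0.10213845] [0.51607074 0.15560315 0.10328787] 0.10102239003595719
18.8667
```

View pics/side3.png

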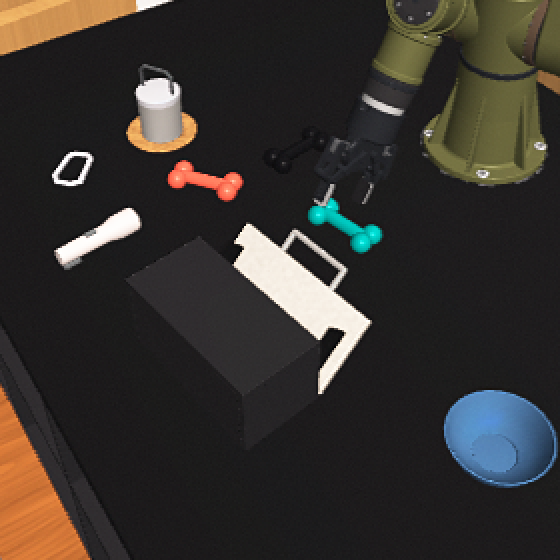

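View pics/top2.png

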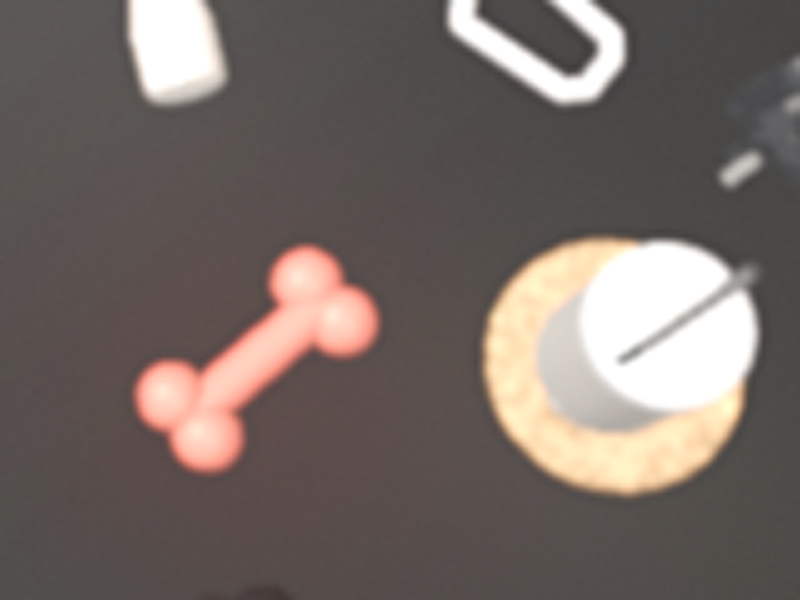

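The bin is fully tilted out. In the 5x crop, the bone's lobes are at (306,280), (344,320), (170,397) and (207,436). The canister is upright on the mat. Next: grasp the bone and drop it in.

```bash
python3 - <<'E'
from h import *
import cv2
L=np.array([pix2z("top",((x+.5)/5-.5+320,(y+.5)/5-.5+150),.018)[:2] for x,y in((306,280),(344,320),(170,397),(207,436))])
c=L.mean(0);d=L[:2].mean(0)-L[2:].mean(0);a=np.arctan2(d[1],d[0]);print(L.round(4),c,a%np.pi,np.hypot(*d))
assert np.hypot(*(c-[.514,-.1937]))<.008
yaw=(a+np.pi/2+np.pi/2)%np.pi-np.pi/2; yaw=yaw if abs(yaw-.63)<.3 else yaw+np.pi; R=down(yaw);print(yaw)
p=np.array([*c,0])
move_l(current_position()+[0,0,.08],velocity=.2)
move_to(p+[0,0,.10],R)
print(move_l(p+[0,0,.005],velocity=.1,contact_N=10),current_position())
grab(60);print(current_gripper_width(),current_grasp_force())
move_l(p+[0,0,.22],velocity=.15)
print(current_gripper_width(),current_grasp_force(),current_ft_force())
D=H*[1,1,0]-.052*ux; R2=down(U)
print(ik(D+[0,0,.22],R2))
move_to(D+[0,0,.22],R2)
print(move_l(D+[0,0,.122],velocity=.1,contact_N=10),current_position(),current_time_s())
cv2.imwrite("pics/side4.png",snapshot("side")[100:380,150:430].repeat(2,0).repeat(2,1))
E
```

```text
[[ 0.5574 -0.2255]
 [ 0.5333 -0.2436]
 [ 0.4971 -0.1434]
 [ 0.4741 -0.1612]] [ 0.5154928  -0.19340987] 2.1985714994001486 0.10167431601739099
0.6277751726052521
False [ 0.51606887 -0.19362941  0.0056247 ]
0.25703925229566305 58.55235815048218
0.2579664278359738 58.74123215675354 [-0.59616506  0.41550106 -0.92972389]
[ 0.27694584  0.30902489 -0.0790074   1.18276404  0.          1.72174217]
False [0.57321977 0.16291767 0.12275523] 26.6417
```

View pics/side4.png

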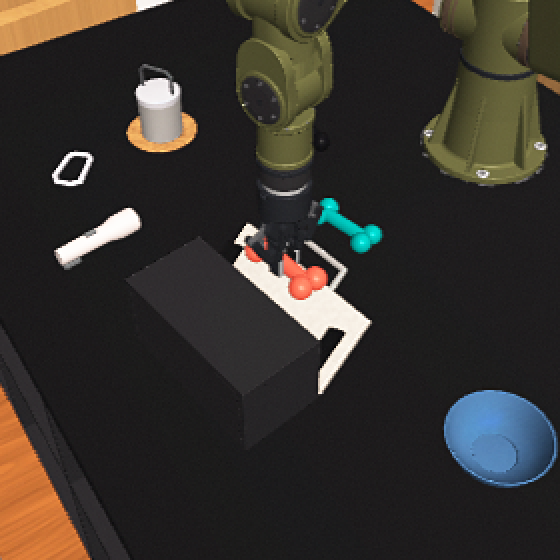

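The bone is held level over the mouth of the bin, so I release it.

```bash
python3 - <<'E'
from h import *
import cv2
print(move_l(current_position()-[0,0,.01],velocity=.05,contact_N=8))
open_gripper();dwell(.5);print(current_ft_force())
D=H*[1,1,0]-.052*ux
move_l(D+[0,0,.25],velocity=.2)
move_to(binpose(.83,back=.12)[0]+[0,0,.05],binpose(.83)[1])
a=snapshot("top")[110:250,165:305];b=snapshot("side")[180:320,220:360]
cv2.imwrite("pics/c5.png",np.hstack([cv2.resize(a,(400,400)),cv2.resize(b,(400,400))]))
print(current_time_s())
E
```

```text
False
[1.00379265 0.53113238 0.54041585]
29.8917
```

View pics/c5.png

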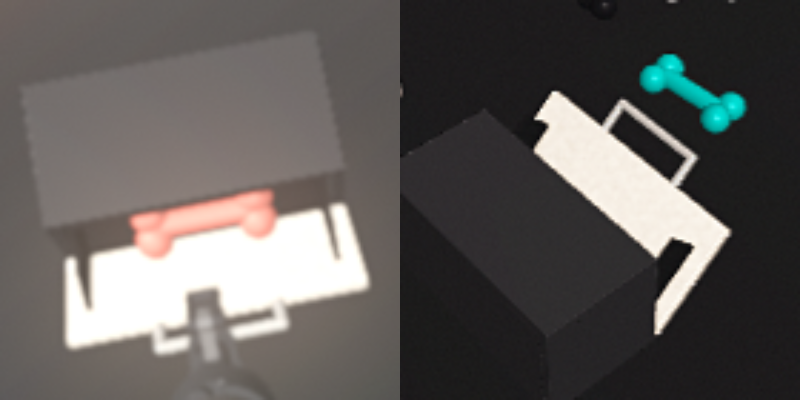

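The bone lies in the bin, between its side walls. Now I close the bin.

```bash
python3 - <<'E'
from h import *
import cv2
move_l(binpose(.83,back=.09)[0],velocity=.1)
print(move_l(binpose(.83)[0],velocity=.1,contact_N=10),current_ft_force())
grab(40);print(current_gripper_width(),current_grasp_force())
swing(.83,0)
print(current_ft_force())
p,R=binpose(-.015,k=0);print(move_l(p,R,velocity=.03,contact_N=20),current_ft_force(),current_position())
open_gripper();dwell(.2);move_l(binpose(0,back=.12)[0],velocity=.12);dwell(.5)
print(current_time_s(),current_ft_force())
a=snapshot("top")[110:250,165:305];b=snapshot("side")[100:380,130:410]
cv2.imwrite("pics/c6.png",np.hstack([cv2.resize(a,(400,400)),cv2.resize(b,(400,400))]))
E
```

```text
False [0.50158644 0.207803   0.28921792]
0.09904997948530385 39.017157554626465
[-2.1217974   4.82802508  4.76173324]
False [-9.99672744  4.444344    8.35126296] [0.62339539 0.16984183 0.15294163]
38.1167 [-0.13535862  0.16235497 -0.43572615]
```

View pics/c6.png

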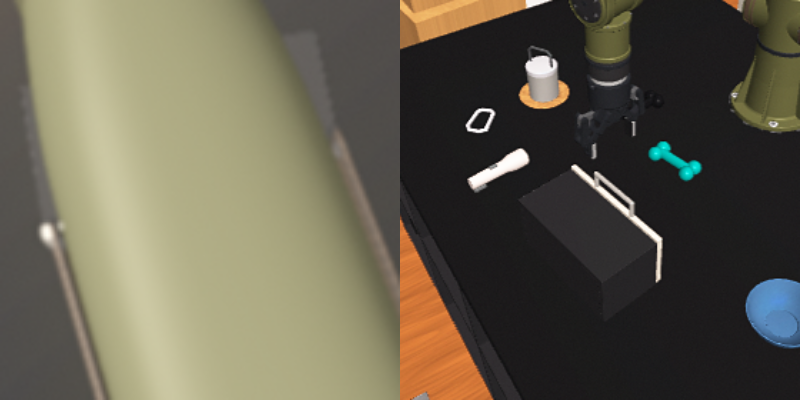

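```bash
python3 - <<'E'
from h import *
import cv2
a=cv2.cvtColor(cv2.imread("pics/side2.png")[::2,::2],cv2.COLOR_BGR2GRAY).astype(np.float32)[130:210,95:170]
b=cv2.cvtColor(snapshot("side")[80:290,150:430],cv2.COLOR_BGR2GRAY).astype(np.float32)[130:210,95:170]
s=cv2.phaseCorrelate(a,b);print(s,abs(a-b).mean())
if np.hypot(*s[0])<1: job_done();print("handed in",current_time_s())
E
```

```text
((0.49784307350656576, -0.0022779635040350854), 1.0184950642585755) 1.1326667
the job is handed in; nothing more can be done
the job is handed in; nothing more can be done
```

The job is handed in at about 38 s on the robot's clock: the bone is in the closed bin, the canister stands upright on the middle of the cork mat, and the flashlight, carabiner and bowl look unmoved in the last picture; the judge's verdict was not shown.

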